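Sort two roll bushings on the sizing pins

ROBOT

A 6-joint arm with a two-finger parallel gripper is mounted at the origin on the work surface. World frame = base frame: x ahead of the robot, y to its left, z up, the work surface at z = 0. Lengths are in m, angles in rad, forces in N, time in s.
With the tool pointing down it reaches from about 0.3 to 0.775 m from the base axis. Payload 14.6 kg.
Tool frame: the origin (TCP) lies on the centre line of the jaws, within the pads' length; the fingertips stand 19 mm ahead of it and the grasp point (between the pads) is the TCP; z points along the fingers, x is the direction in which the jaws open and shut, and the axes are right-handed (so a half turn about z gives the same grasp; the last joint's range is limited). The gripper opens to 94 mm and grips with 3 to 60 N. Pads are 16 mm wide; open, the fingers measure 119 mm over their backs; the gripper's body (75 mm by 177 mm) begins 78 mm behind the grasp point.
Start: joints at [-1.263, 0.3, 1.521, -0, 1.321, -0.067], TCP at [0.201, -0.512, 0.224] pointing down, gripper open.
Joint ranges: [-3.03, 3.03], [-0.79, 2.21], [0.23, 2.52], [-1.04, 4.18], [0, 3.07], [-2.55, 2.55]. Speed limits (rad/s): [2.22, 2.22, 2.57, 3.14, 3.14, 3.14].

INTERFACE

Orientations are given as [roll, pitch, yaw] about the fixed x, y, z axes, in that order (R = Rz(yaw) Ry(pitch) Rx(roll)).
In Python, from station import ctrl, imaging gives the robot as it stands.
- The arm moves only by the shell command python3 -m handwheel 'ROWS' [OPENING] [FORCE]. ROWS is JSON, a list that holds one entry, the list of rows, each a list of 4 numbers: the shift along the tool's x, y, z in m, then the turn about the tool's z in rad. A call has 1 to 10 rows; each row shifts and turns the pose as measured when the row begins, along the tool's axes as they then stand; what a row does not reach is not made up. A row lasts 1/10 s, in which the tool goes at most 50 mm and 8.59 degrees, less where a joint would pass 70% of its speed; a pose out of reach is approached as far as the arm can. A call is refused whole if a number of a shift passes 0.05 or a number of a turn 0.15, either way. A call with a gripper value outside its range is refused whole. OPENING is the finger opening in m, from 0 to 0.094, set as the call begins (- or left out, the last holds). The fingers move at their own pace and stop on an object; FORCE is the grip in N (left out, the last holds). Time passes only in rows, so rows that do not move let the fingers close. It gives the time, the measured TCP pose, the force and the opening at its end, in the units of the state.
- ctrl.get_obs(): the state, without advancing time (a new reading comes with each control period).
- imaging.camera(name): name is "scene" or "top" or "wrist"; returns the picture (420x560x3 uint8, red, green, blue); there is no depth.
- imaging.camera_model(name): a dict with "camera_matrix" (3x3 intrinsics, pixels), "k1" (the pictures are not rectified: a ray, as slopes to the right and down, at radius r is drawn at 1 + k1 r^2 times it, then the intrinsics apply), "position" and "attitude" of the camera in the world. Camera axes: x right, y up, looking along -z (the intrinsics and any distortion apply to the point x, -y, -z); pixel columns grow to the right and rows downward; lengths in m; the calibration is good to about 2 mm. A picture is of the moment at which its call begins: read the wrist's pose just before it. camera_model takes no time and is no camera call; for the wrist camera it gives the pose at the moment of the call.
- ctrl.hand_in(): hands the job in, once; it reports no verdict.
The state is a dict: "time_s": time; "qpos": joint angles; "joint_vel": joint speeds; "tau": joint torques, N m; "ee_pos": TCP position; "eef_rot": TCP orientation; "force": force on the tool from outside, world axes, zero at the start; "moment": the same for the moment, N m; "grip_width": finger opening in m.
Only numpy, scipy, OpenCV 4.12 (cv2) and the standard library are available. Lean on these libraries where they do the work, as an engineer would, in place of code of your own. Each camera call takes 0.05 s, during which the arm holds its last target. There are 200 camera calls.

TASK

One pin of the sizing stand is a little thicker than the other; try the roll bushings on them by feel, and leave each of the two fully home on a pin, both at once. The bushing that lies on its side has the tighter bore and goes all the way down on only one of the pins: first stand it up on the bare table and let go of it, then take it again to try it. Leave the other things on the table where they are.

Things in the scene. Friction and masses are not known exactly. Their poses are not given: they have to be found in the camera images.
- bushing_a: plain grey plastic bushing that lies on its side at the start (bore level): square outside 36 x 36 mm, 70 mm long, with a round bore right through along its z axis, both ends alike. Origin at its centre (18 mm above the table lying, 35 mm standing on an end). Outside exactly like bushing_b. Its bore is 20 mm, with a 1.5 mm bevel at both ends.
- bushing_b: plain grey plastic bushing that stands on end at the start: outside and origin as for bushing_a (z axis along the bore, origin at its centre), but its bore is 24 mm.
- stand: sizing stand, fixed: flat aluminium plate 100 x 210 x 10 mm (x, y, z), origin at the centre of its underside, with two upright steel pins 110 mm apart along its y. A bushing that fits slides down until its lower end rests on the plate (its centre 45 mm above the table). The wide bushing also drops, loosely, over the thin pin, but then the tight one has no pin left.
- pin_left (a point): centre of the foot of the pin at the stand's +y end, on the plate's top face. Both pins are 60 mm tall with the same 16 mm thick pilot that enters either bushing; from 38 mm above the plate down they have the sizing diameter: 18.4 mm on one, 22.4 mm on the other, changing from run to run. A bushing too tight stops with its lower end about 40 mm above the plate.
- pin_right (a point): the same for the pin at the stand's -y end.
- label_roll: bystander: roll of paper labels standing on its flat side: 64 mm diameter, 40 mm high, 38 mm core hole; origin centre of underside
- phone: bystander: black phone lying flat, 75 x 155 x 9 mm (x, y, z); origin centre of underside
- spray_bottle: bystander: clear spray bottle, upright, 38 mm diameter, 120 mm high; origin centre of underside
- herb_jar: bystander: green glass herb jar, upright, 66 mm diameter, 90 mm high; origin centre of underside
- stapler: bystander: black stapler, 35 x 130 x 41 mm (x, y, z); origin centre of underside
- marker: bystander: white marker pen with blue cap, 130 x 13 x 13 mm, long along its x; origin centre of underside
Mind the look-alikes: they are no part of the job. What is shaped like the bushing_a but blue is not meant.

How it is judged:
By the outcome, as a careful person would: the job done as asked, in the order asked, and still so for the second after the job is handed in, with the robot touching nothing.
It also fails if it takes over 72 s, if anything falls off the work surface, if the arm or the gripper's body presses on something with over 40 N, if the wrist force passes 120 N, or if a joint passes its speed limit or range.

## Working session

There is one attempt and no reset: what is moved stays moved. The work goes in short steps, Python scripts to look and compute and a shell command to move; the robot and the scene stay as the last step left them, time stands still between calls to the robot, and variables do not carry over. Pictures are saved under pics/ and viewed, about 8 in all and at most 12, crops included, and the job is handed in when it is done.

```bash
mkdir -p pics; ls; cat > h.py <<'E'
import numpy as np, cv2
from station import ctrl, imaging
from scipy.spatial.transform import Rotation as R
def snap(n,f):
    m=imaging.camera_model(n); im=imaging.camera(n); cv2.imwrite('pics/'+f,im[:,:,::-1]); return im,m
def rot(m):
    a=np.array(m['attitude'],float)
    if a.shape==(3,3): return a
    return R.from_quat(a).as_matrix() if a.size==4 else R.from_euler('xyz',a).as_matrix()
def ray(m,u,v):
    K=np.array(m['camera_matrix']); x=(u-K[0,2])/K[0,0]; y=(v-K[1,2])/K[1,1]
    rd=np.hypot(x,y); r=rd
    for _ in range(20): r=rd/(1+m['k1']*r*r)
    s=r/rd if rd>0 else 1
    return np.array(m['position']),rot(m)@np.array([x*s,-y*s,-1])
def plane(m,u,v,z):
    p,d=ray(m,u,v); return p+d*(z-p[2])/d[2]
def proj(m,P):
    K=np.array(m['camera_matrix']); c=rot(m).T@(np.array(P)-np.array(m['position']))
    x,y=c[0]/-c[2],-c[1]/-c[2]; f=1+m['k1']*(x*x+y*y)
    return K[0,0]*x*f+K[0,2],K[1,1]*y*f+K[1,2]
E
python3 - <<'E'
from h import *
for n in ['top','scene']:
    im,m=snap(n,n+'0.png'); print(n,m)
print(imaging.camera_model('wrist'))
print(ctrl.get_obs())
E
```

```text
pics
top {'camera_matrix': array([[409.68764666,   0.        , 280.97533124],
       [  0.        , 409.68764666, 212.22769014],
       [  0.        ,   0.        ,   1.        ]]), 'k1': 0.031944439692839305, 'position': array([ 0.3378582 , -0.0242033 ,  1.08814601]), 'attitude': array([ 0.16893678, -0.00534978, -1.54353732])}
scene {'camera_matrix': array([[477.59523203,   0.        , 271.39113248],
       [  0.        , 477.59523203, 208.24076603],
       [  0.        ,   0.        ,   1.        ]]), 'k1': -0.16651577155716665, 'position': array([ 1.09494544, -0.46896679,  1.25768209]), 'attitude': array([ 0.55163321, -0.00376409,  0.88918752])}
{'camera_matrix': array([[303.1154143 ,   0.        , 279.73392053],
       [  0.        , 303.1154143 , 208.76597504],
       [  0.        ,   0.        ,   1.        ]]), 'k1': -0.031056093510108358, 'position': array([ 0.26836072, -0.4860438 ,  0.38469366]), 'attitude': array([-2.52717812e-01,  9.38259019e-05, -1.19572939e+00])}
{'time_s': 0.1, 'qpos': array([-1.26259366e+00,  3.00463341e-01,  1.52151784e+00,  2.59443582e-06,
        1.32067192e+00, -6.66124711e-02]), 'joint_vel': array([-1.78979151e-04, -1.37514991e-03, -1.09479751e-03, -8.33572765e-04,
       -1.80580341e-04, -3.70112102e-05]), 'tau': array([ 2.85563998e-03, -5.32645154e+01, -3.53281081e+01,  7.09931902e-02,
        2.35131785e-02, -6.00060844e-05]), 'ee_pos': array([ 0.2012833 , -0.51162045,  0.22391732]), 'eef_rot': array([-3.14151956e+00,  1.05792271e-03, -1.19598180e+00]), 'force': array([ 0.41863881, -0.02442883, -0.01699662]), 'moment': array([-0.00544855,  0.02853855,  0.02110648]), 'grip_width': 0.09407017072862396}
```

View pics/top0.png

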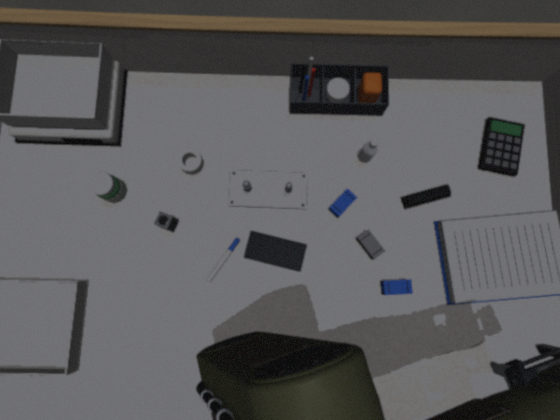

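View pics/scene0.png

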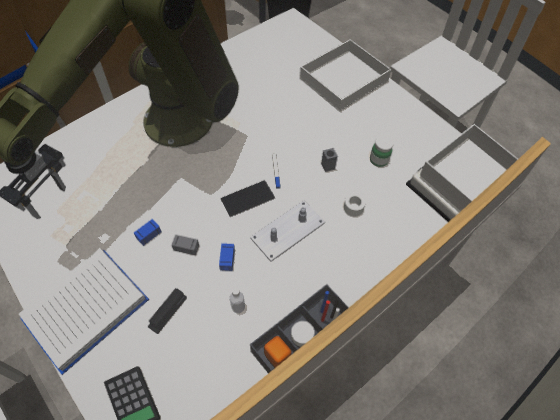

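The top view shows bushing_a lying at about (370,244) and bushing_b standing at (167,221). The pins are at (248,186) and (289,187), and the blue look-alikes at (343,203) and (397,287). Next I'll get rough positions by casting rays.

```bash
python3 - <<'E'
from h import *
t=imaging.camera_model('top'); s=imaging.camera_model('scene')
T=dict(a=(370,244,.036),b=(167,220,.07),pl=(248,183,.07),pr=(289,185,.07),roll=(192,162,.04),phone=(275,251,.009),spray=(369,150,.06),blue1=(343,203,.036),blue2=(397,287,.036),marker=(223,260,.013),jar=(105,187,.05),stapler=(426,197,.041))
for k,(u,v,z) in T.items(): print(k,plane(t,u,v,z).round(3))
S=dict(a=(185,243,.036),b=(330,154,.07),pl=(303,208,.07),pr=(273,229,.07))
for k,(u,v,z) in S.items(): print('s',k,plane(s,u,v,z).round(3))
# grey bushing contour in top crops
im=cv2.imread('pics/top0.png'); 
c=np.hstack([cv2.resize(im[210:280,335:415],None,fx=5,fy=5),cv2.resize(im[190:260,130:210],None,fx=5,fy=5)]);
c=cv2.convertScaleAbs(c,alpha=1.6); cv2.imwrite('pics/c0.png',c)
E
```

```text
a [ 0.441 -0.256  0.036]
b [0.484 0.26  0.07 ]
pl [0.585 0.061 0.07 ]
pr [ 0.583 -0.043  0.07 ]
roll [0.645 0.214 0.04 ]
phone [ 0.418 -0.012  0.009]
spray [ 0.685 -0.25   0.06 ]
blue1 [ 0.546 -0.186  0.036]
blue2 [ 0.334 -0.323  0.036]
marker [0.391 0.123 0.013]
jar [0.568 0.43  0.05 ]
stapler [ 0.567 -0.401  0.041]
s a [ 0.449 -0.26   0.036]
s b [0.49  0.266 0.07 ]
s pl [0.588 0.067 0.07 ]
s pr [ 0.587 -0.045  0.07 ]
```

View pics/c0.png

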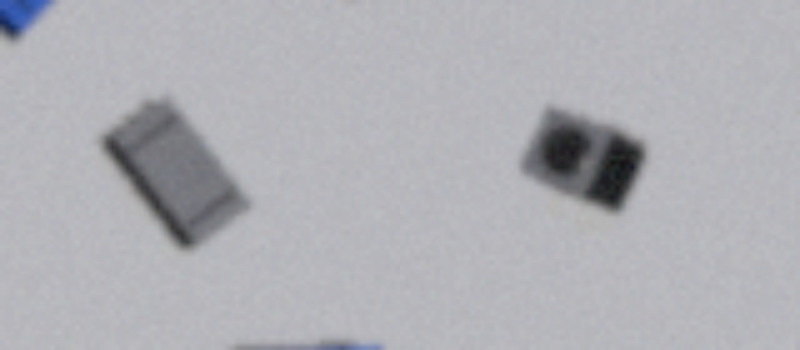

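```bash
cat >> h.py <<'E'
def to(x,y,z,yaw=None):
    o=ctrl.get_obs(); Rm=R.from_euler('xyz',o['eef_rot']).as_matrix()
    d=Rm.T@(np.array([x,y,z])-o['ee_pos']); w=0
    if yaw is not None: w=-((yaw-o['eef_rot'][2]+np.pi/2)%np.pi-np.pi/2)
    print('t',round(o['time_s'],2),'pos',o['ee_pos'].round(4),'yaw',round(o['eef_rot'][2],3),'F',o['force'].round(1),'w',round(o['grip_width'],4),'\n tool shift',d.round(4),'turn',round(w,3),'q6',round(o['qpos'][5],2))
E
python3 -m handwheel '[[[-0.0184,-0.0399,0,0],[-0.0184,-0.0399,0,0],[-0.0184,-0.0399,0,0],[-0.0184,-0.0399,0,0],[-0.0184,-0.0399,0,0],[-0.0184,-0.0399,0,0],[-0.0184,-0.0399,0,0],[-0.0184,-0.0399,0,0],[0,0,0,-0.1],[0,0,0,-0.11]]]'
python3 - <<'E'
from h import *
to(.444,-.258,.224,-0.98)
im,m=snap('wrist','w1.png'); print(m['position'],m['attitude'],proj(m,[.444,-.258,.036]))
E
```

```text
time_s: 1.1
ee_pos: [0.4523, -0.2463, 0.221]
eef_rot: [3.141, 0.007, -0.985]
force: [0.1, -0.3, 0.1]
grip_width: 0.094
t 1.1 pos [ 0.4523 -0.2463  0.221 ] yaw -0.985 F [ 0.1 -0.3  0.1] w 0.094 
 tool shift [ 0.0052  0.0134 -0.003 ] turn -0.005 q6 0.41
[ 0.51284533 -0.2078799   0.38172485] [-0.25322357  0.00565803 -0.98441264] (np.float64(284.5086951900764), np.float64(205.15485648081275))
```

View pics/w1.png

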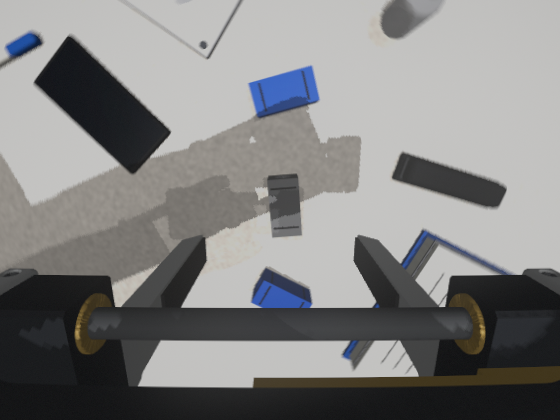

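The wrist view shows bushing_a at about (268–301, 175–236), long axis nearly upright in the image. I'll check its corners against the estimate.

```bash
python3 - <<'E'
from h import *
im=cv2.imread('pics/w1.png'); m=imaging.camera_model('wrist')
g=im[150:260,240:330]
c=cv2.convertScaleAbs(cv2.resize(g,None,fx=6,fy=5,interpolation=cv2.INTER_CUBIC),alpha=1.8)
cv2.imwrite('pics/c1.png',c)
for px in [(268,176),(298,175),(272,236),(301,235),(269,188),(298,187)]: print(px,plane(m,*px,.036).round(4))
E
```

```text
(268, 176) [ 0.4619 -0.223   0.036 ]
(298, 175) [ 0.4821 -0.2508  0.036 ]
(272, 236) [ 0.4039 -0.2671  0.036 ]
(301, 235) [ 0.4245 -0.2953  0.036 ]
(269, 188) [ 0.4509 -0.2317  0.036 ]
(298, 187) [ 0.4706 -0.2588  0.036 ]
```

View pics/c1.png

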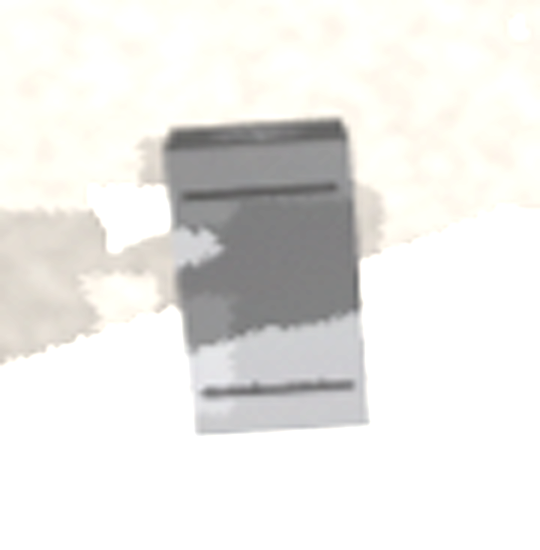

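```bash
python3 - <<'E'
from h import *
m=imaging.camera_model('wrist')
P=[plane(m,*px,.036)[:2] for px in [(268,179.6),(298.3,177.6),(272.8,236.6),(301.3,234.4)]]
far=(P[0]+P[1])/2; near=(P[2]+P[3])/2; ax=far-near; L=np.linalg.norm(ax); u=ax/L; c=(far+near)/2
print(far,near,c,L,np.linalg.norm(P[0]-P[1]),np.linalg.norm(P[2]-P[3]),'yaw',np.arctan2(u[1],u[0])-np.pi/2)
for e in (1,-1):
    g=c+e*u*.024; print(e,g); to(g[0],g[1],.024,np.arctan2(u[1],u[0])-np.pi/2)
E
```

```text
[ 0.46911422 -0.23907286] [ 0.41457004 -0.28175133] [ 0.44184213 -0.26041209] 0.06925690424476909 0.03488116025706777 0.034463271044959595 yaw -0.9068442506251859
1 [ 0.46074364 -0.24562248]
t 1.15 pos [ 0.4522 -0.2464  0.221 ] yaw -0.978 F [ 0.3 -0.7 -0.1] w 0.0941 
 tool shift [ 0.0055 -0.0075  0.197 ] turn -0.071 q6 0.41
-1 [ 0.42294062 -0.27520171]
t 1.15 pos [ 0.4522 -0.2464  0.221 ] yaw -0.978 F [ 0.3 -0.7 -0.1] w 0.0941 
 tool shift [0.0089 0.0404 0.1969] turn -0.071 q6 0.41
```

```bash
python3 -m handwheel '[[[0.0055,-0.0075,0.03,-0.071],[0,0,0.04,0],[0,0,0.04,0],[0,0,0.03,0],[0,0,0.02,0]]]' 0.07 4
python3 - <<'E'
from h import *
to(.4607,-.2456,.023,-.907)
E
```

```text
time_s: 1.65
ee_pos: [0.4621, -0.2471, 0.0581]
eef_rot: [-3.139, 0.001, -0.915]
force: [0.2, 0.1, 1.0]
grip_width: 0.0701
t 1.65 pos [ 0.4621 -0.2471  0.0581] yaw -0.915 F [0.2 0.1 1. ] w 0.0701 
 tool shift [-0.0021  0.0003  0.0351] turn -0.008 q6 0.35
```

```bash
python3 -m handwheel '[[[-0.002,0,0.012,-0.008],[0,0,0.012,0],[0,0,0.008,0],[0,0,0.002,0]]]'
python3 -m handwheel '[[[0,0,0,0],[0,0,0,0],[0,0,0,0],[0,0,0,0],[0,0,0,0],[0,0,0,0]]]' 0.02 4
```

```text
time_s: 2.05
ee_pos: [0.4597, -0.2453, 0.0205]
eef_rot: [-3.14, 0.004, -0.911]
force: [-0.1, -0.3, -0.1]
grip_width: 0.0697
time_s: 2.65
ee_pos: [0.461, -0.2461, 0.023]
eef_rot: [-3.139, 0.0, -0.912]
force: [-0.2, -0.1, -1.6]
grip_width: 0.0361
```

```bash
python3 -m handwheel '[[[0,0.003,-0.008,0],[0,0.0045,-0.0075,0],[0,0.005,-0.0065,0],[0,0.0055,-0.006,0],[0,0.0065,-0.005,0],[0,0.007,-0.004,0],[0,0.0075,-0.003,0],[0,0.008,-0.002,0]]]' 0.02 4
python3 - <<'E'
from h import *
to(.4607,-.2456,.023,-.907)
im,m=snap('scene','s2.png')
s=im[190:290,120:250]; cv2.imwrite('pics/s2c.png',cv2.resize(s[:,:,::-1],None,fx=5,fy=5))
E
```

```text
time_s: 3.45
ee_pos: [0.4207, -0.2773, 0.069]
eef_rot: [-3.139, -0.001, -0.911]
force: [0.1, 0.8, -0.7]
grip_width: 0.0362
t 3.45 pos [ 0.4207 -0.2773  0.069 ] yaw -0.911 F [ 0.1  0.8 -0.7] w 0.0362 
 tool shift [-0.0006 -0.0509  0.0462] turn -0.004 q6 0.25
```

View pics/s2c.png

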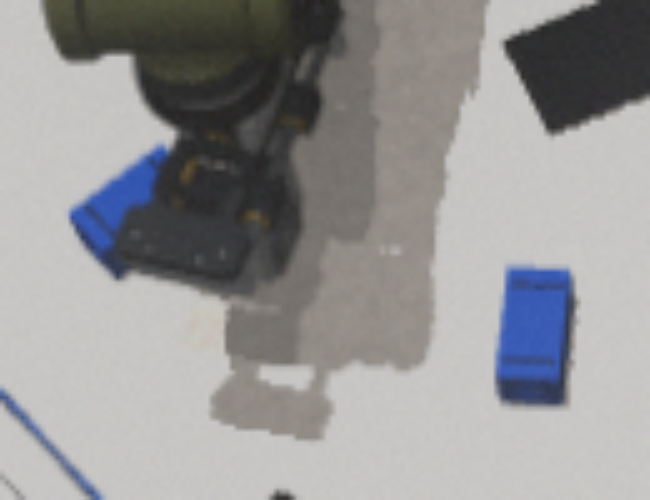

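```bash
python3 -m handwheel '[[[0,0.006,0.002,0],[0,0.006,0.002,0],[0,0.006,0.001,0],[0,0.003,0.001,0],[0,0,0.001,0]]]' 0.02 4
python3 - <<'E'
from h import *
to(.4607,-.2456,.023,-.907)
im,m=snap('wrist','w2.png')
o=ctrl.get_obs()['ee_pos']; print(proj(m,o),proj(m,[o[0],o[1],0]))
s=im[150:420,120:440]; cv2.imwrite('pics/w2c.png',cv2.convertScaleAbs(cv2.resize(s[:,:,::-1],None,fx=2,fy=2),alpha=1.8))
E
```

```text
time_s: 4.0
ee_pos: [0.4014, -0.292, 0.0609]
eef_rot: [-3.139, 0.0, -0.913]
force: [0.7, 0.1, -0.9]
grip_width: 0.0357
t 4.0 pos [ 0.4014 -0.292   0.0609] yaw -0.913 F [ 0.7  0.1 -0.9] w 0.0357 
 tool shift [-0.0004 -0.0753  0.0381] turn -0.006 q6 0.21
(np.float64(278.6480296554808), np.float64(259.2429707837021)) (np.float64(278.88383691711493), np.float64(226.8559423036047))
```

View pics/w2c.png

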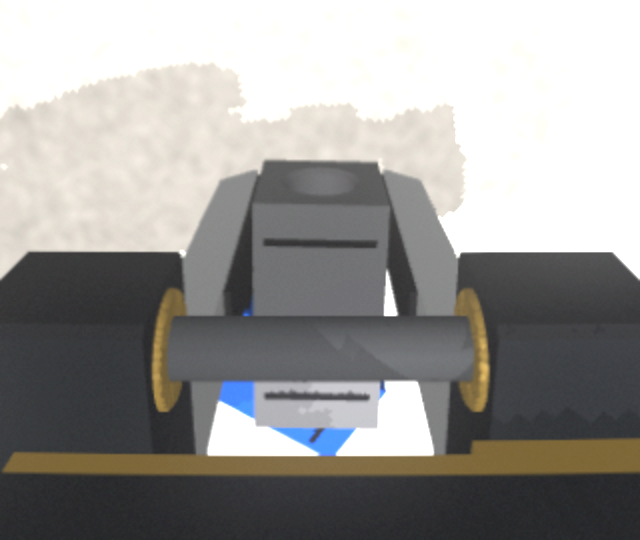

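The picture shows bushing_a still level: its end face with the bore is at crop (320,180) and the long striped face below it, so 4 N at the pads stops it from swinging. I'll put it back down, then re-grip only its top corner at the very end with 3 N so that it can hang.

```bash
python3 -m handwheel '[[[0,-0.006,0.01,0],[0,-0.006,0.01,0],[0,-0.006,0.01,0],[0,-0.004,0.006,0],[0,0,0.001,0]]]'
python3 -m handwheel '[[[0,0,0,0],[0,0,0,0],[0,-0.004,-0.005,0],[0,-0.004,-0.008,0],[0,-0.003,-0.007,0],[0,0,0,0]]]' 0.05 3
python3 -m handwheel '[[[0,0,0,0],[0,0,0,0],[0,0,0,0],[0,0,0,0],[0,0,0,0]]]' 0.02 3
```

```text
time_s: 4.55
ee_pos: [0.4214, -0.2768, 0.0206]
eef_rot: [-3.139, -0.0, -0.911]
force: [-1.8, -0.9, 6.2]
grip_width: 0.0361
time_s: 5.15
ee_pos: [0.4313, -0.2692, 0.0425]
eef_rot: [-3.139, -0.0, -0.911]
force: [-0.3, -0.8, -0.2]
grip_width: 0.0501
time_s: 5.65
ee_pos: [0.4311, -0.2691, 0.0425]
eef_rot: [-3.139, -0.0, -0.911]
force: [-0.7, -0.7, -0.5]
grip_width: 0.0203
```

```bash
python3 -m handwheel '[[[0,0,0,0],[0,0,0,0],[0,0,0,0]]]' 0.06 3
python3 - <<'E'
from h import *
to(.4607,-.2456,.023,-.907)
im,m=snap('wrist','w3.png')
o=ctrl.get_obs()['ee_pos']; print(proj(m,o),proj(m,[o[0],o[1],.036]))
s=im[150:420,120:440]; cv2.imwrite('pics/w3c.png',cv2.convertScaleAbs(cv2.resize(s[:,:,::-1],None,fx=2,fy=2),alpha=1.8))
E
```

```text
time_s: 5.95
ee_pos: [0.4309, -0.2692, 0.0422]
eef_rot: [-3.139, -0.0, -0.911]
force: [-0.4, 0.2, -1.0]
grip_width: 0.0405
t 5.95 pos [ 0.4309 -0.2692  0.0422] yaw -0.911 F [-0.4  0.2 -1. ] w 0.0405 
 tool shift [-0.0004 -0.0379  0.0193] turn -0.004 q6 0.28
(np.float64(278.80410713264314), np.float64(259.62244415598417)) (np.float64(278.82509936109443), np.float64(255.29412663946374))
```

View pics/w3c.png

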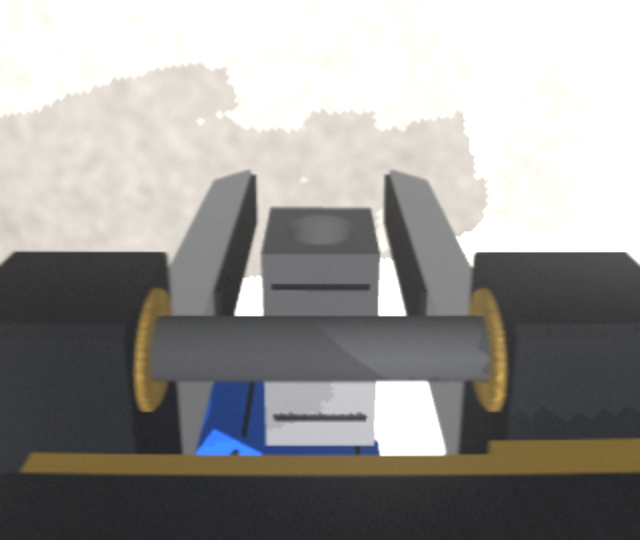

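The view shows bushing_a flat, with its upper far edge at full-image (280,276.5), below the jaws. The bushing sits closer to the base than I assumed.

```bash
python3 - <<'E'
from h import *
m=imaging.camera_model('wrist'); o=ctrl.get_obs()
Rm=R.from_euler('xyz',o['eef_rot']).as_matrix()
for p in [(280,276.5),(280,371.5)]:
    P=plane(m,*p,.036); print(P,Rm.T@(P-o['ee_pos']))
E
```

```text
[ 0.42048457 -0.27819125  0.036     ] [0.0007024  0.01382001 0.00622662]
[ 0.36538515 -0.32096872  0.036     ] [0.00073697 0.08357548 0.00605168]
```

```bash
python3 -m handwheel '[[[0.0005,0.006,0,0],[0,0.006,0,0],[0,0.001,0,0],[0,0,0,0]]]' 0.06 3
python3 -m handwheel '[[[0,0,0,0],[0,0,0,0],[0,0,0,0],[0,0,0,0],[0,0,0,0]]]' 0.02 3
```

```text
time_s: 6.4
ee_pos: [0.4199, -0.2784, 0.0422]
eef_rot: [-3.139, -0.0, -0.911]
force: [-0.1, -0.3, 0.3]
grip_width: 0.0598
time_s: 6.9
ee_pos: [0.42, -0.2784, 0.0422]
eef_rot: [-3.139, -0.0, -0.911]
force: [-0.5, -1.0, 1.0]
grip_width: 0.0358
```

```bash
python3 -m handwheel '[[[0,0,-0.006,0],[0,0,-0.006,0],[0,0,-0.006,0],[0,0,-0.006,0],[0,0,-0.006,0],[0,0,-0.006,0],[0,0,-0.006,0],[0,0,-0.006,0],[0,0,-0.004,0],[0,0,0,0]]]' 0.02 3
python3 - <<'E'
from h import *
to(.4607,-.2456,.023,-.907)
im,m=snap('wrist','w4.png')
s=im[150:420,120:440]; cv2.imwrite('pics/w4c.png',cv2.convertScaleAbs(cv2.resize(s[:,:,::-1],None,fx=2,fy=2),alpha=1.8))
E
```

```text
time_s: 7.9
ee_pos: [0.4201, -0.2784, 0.0996]
eef_rot: [-3.139, -0.001, -0.911]
force: [-0.7, 0.3, -1.3]
grip_width: 0.0356
t 7.9 pos [ 0.4201 -0.2784  0.0996] yaw -0.911 F [-0.7  0.3 -1.3] w 0.0356 
 tool shift [-0.0011 -0.052   0.0767] turn -0.004 q6 0.25
```

View pics/w4c.png

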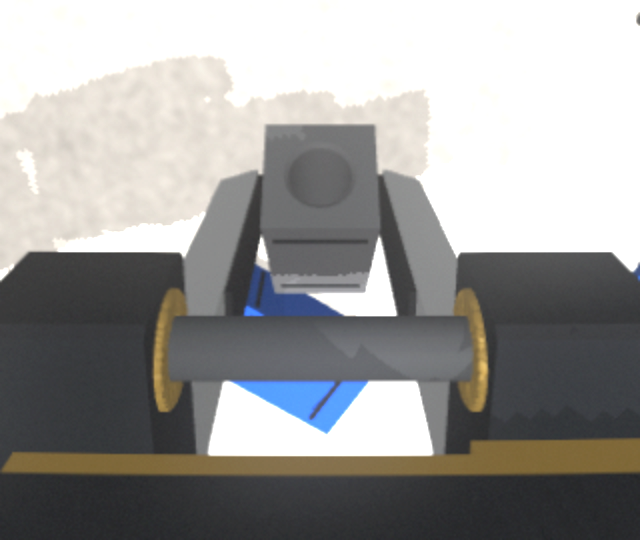

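The bushing now hangs steeply, with its bore opening facing up at crop (320,175), about 24° short of upright. I'll lower it until the bottom edge touches, then drag toward tool +y to square it up.

```bash
python3 -m handwheel '[[[0,0,0.006,0],[0,0,0.006,0],[0,0.004,0.003,0],[0,0.005,0.001,0],[0,0.005,0.001,0],[0,0.005,0.001,0],[0,0.005,0.002,0],[0,0.004,0.002,0]]]' 0.02 3
python3 - <<'E'
from h import *
to(.4607,-.2456,.023,-.907)
im,m=snap('wrist','w5.png')
s=im[150:420,120:440]; cv2.imwrite('pics/w5c.png',cv2.convertScaleAbs(cv2.resize(s[:,:,::-1],None,fx=2,fy=2),alpha=1.8))
E
```

```text
time_s: 8.75
ee_pos: [0.3964, -0.2968, 0.0754]
eef_rot: [-3.138, -0.001, -0.911]
force: [-0.6, 3.2, 4.6]
grip_width: 0.036
t 8.75 pos [ 0.3964 -0.2968  0.0754] yaw -0.911 F [-0.6  3.2  4.6] w 0.036 
 tool shift [-0.001  -0.082   0.0527] turn -0.004 q6 0.19
```

View pics/w5c.png

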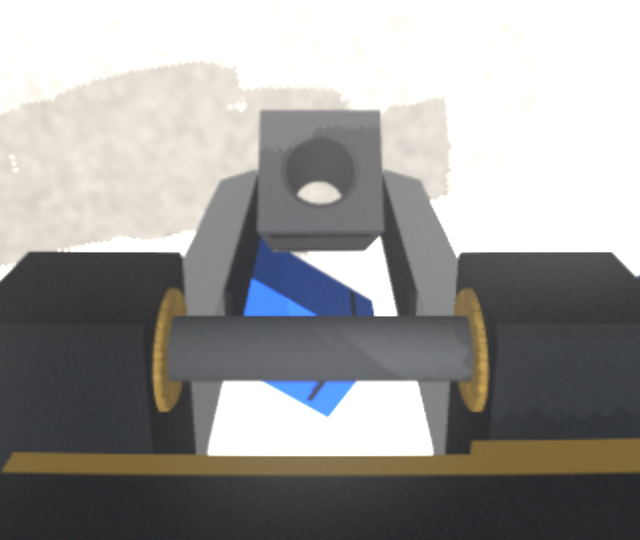

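It is nearly upright now: through-bore visible at crop (320,172), a sliver of the +y side still showing. I'll drag a little more, press, and release.

```bash
python3 -m handwheel '[[[0,0.005,0.001,0],[0,0.005,0.001,0],[0,0.003,0.002,0],[0,0,0.001,0]]]' 0.02 3
python3 -m handwheel '[[[0,0,0,0],[0,0,0,0],[0,0,0,0],[0,0,0,0],[0,0,-0.02,0],[0,0,-0.03,0],[0,0,-0.04,0],[0,0,-0.03,0],[0,0,0,0]]]' 0.07 3
python3 - <<'E'
from h import *
to(.4607,-.2456,.023,-.907)
im,m=snap('wrist','w6.png'); o=ctrl.get_obs()
print(proj(m,[o['ee_pos'][0],o['ee_pos'][1],.07]))
s=im[120:390,120:440]; cv2.imwrite('pics/w6c.png',cv2.convertScaleAbs(cv2.resize(s[:,:,::-1],None,fx=2,fy=2),alpha=1.8))
E
```

```text
time_s: 9.2
ee_pos: [0.3842, -0.3058, 0.0697]
eef_rot: [-3.139, 0.0, -0.911]
force: [-1.3, 1.6, 4.2]
grip_width: 0.0358
time_s: 10.1
ee_pos: [0.3838, -0.3051, 0.1922]
eef_rot: [-3.14, 0.004, -0.91]
force: [-0.1, 0.1, -0.3]
grip_width: 0.0697
t 10.1 pos [ 0.3838 -0.3051  0.1922] yaw -0.91 F [-0.1  0.1 -0.3] w 0.0697 
 tool shift [ 0.0008 -0.0969  0.1694] turn -0.003 q6 0.16
(np.float64(278.8345524914866), np.float64(207.5773391761306))
```

View pics/w6c.png

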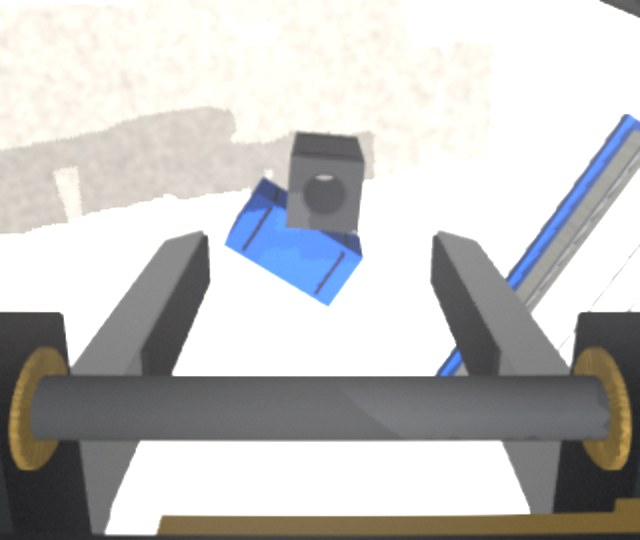

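Bushing_a stands free and upright: top face corners in the crop at (290,150), (363,157), (288,228), (358,232), with the bore at (325,193). Blue2 lies beside it, apparently clear. Next I'll locate the top face.

```bash
python3 - <<'E'
from h import *
m=imaging.camera_model('wrist')
P=np.array([plane(m,u/2+120,v/2+120,.07)[:2] for u,v in [(290,150),(363,157),(288,228),(358,232)]])
c=P.mean(0); e=(P[1]-P[0]+P[3]-P[2])/2; f=(P[2]-P[0]+P[3]-P[1])/2
print(c,np.linalg.norm(e),np.linalg.norm(f)); ye=np.arctan2(e[1],e[0]); yf=np.arctan2(f[1],f[0])
yf2=yf+np.pi/2; print(ye,yf2)
to(c[0],c[1],.055,(ye+yf2)/2)
# pins & b in wide cams: dark/bright pins pixel crops
for n in ['top']:
    im=cv2.imread('pics/top0.png'); g=cv2.cvtColor(im,cv2.COLOR_BGR2GRAY)
    np.set_printoptions(linewidth=250); print(g[176:196,240:256]); print(g[176:196,282:296])
E
```

```text
[ 0.37837217 -0.31166127] 0.03455729094229775 0.03833595193804572
-0.98792138600066 -0.952363276682116
t 10.15 pos [ 0.3833 -0.3046  0.1903] yaw -0.911 F [-0.1  0.  -0.6] w 0.07 
 tool shift [0.0033 0.0084 0.1352] turn 0.06 q6 0.16
[[115 115 113 115 116 115 115 115 115 114 113 116 115 115 114 114]
 [117 114 114 116 114 114 114 113 115 116 115 115 114 116 115 115]
 [115 118 114 114 113 113 112 113 115 115 115 114 114 114 116 114]
 [114 115 118 113 111 109 109 111 112 116 114 114 115 116 114 115]
 [116 115 114 109 102  94  97  99 106 110 115 115 115 115 115 115]
 [115 113 113 100  88  87  88  86  88 100 109 115 116 116 114 117]
 [117 116 104  93  82  88  93  85  75  84 101 112 116 116 114 114]
 [115 113  98  87  83  96  95  82  70  74  91 102 115 115 112 114]
 [115 110  96  79  78  87  84  79  67  67  82 103 113 114 114 115]
 [113 111  97  72  68  72  72  65  57  62  75  95 110 113 117 116]
 [114 112  97  80  62  58  58  52  56  59  66  88 108 114 115 116]
 [113 114 105  86  68  58  55  57  57  59  58  74 100 112 116 114]
 [117 114 108  86  67  58  56  57  54  47  48  74  98 111 114 11
[... 953 characters left out ...]
5 112 104  90  89  97  99  91  93 102 113 114 116]
 [116 114 110  95  83  86  95  96  89  85  99 112 115 114]
 [114 113 109  89  73  73  81  81  72  76  95 110 114 113]
 [116 112 101  75  61  61  64  67  63  73  93 110 113 117]
 [113 110  93  66  47  46  49  49  50  65  93 109 115 115]
 [115 111  93  68  45  49  42  45  47  66  96 110 117 116]
 [113 111  99  75  50  43  42  42  49  73  97 111 113 115]
 [111 110 101  85  63  46  42  47  61  87 106 112 116 112]
 [115 110 106  98  82  68  65  70  84 101 112 115 117 115]
 [112 107 106 103  99  94  90  98 105 112 112 117 117 114]
 [115 109 106 105 105 107 104 108 111 114 114 116 115 116]
 [114 113 109 107 107 107 115 112 115 116 114 115 113 113]]
```

```bash
python3 -m handwheel '[[[0.0033,0.0084,0.02,0.06],[0,0,0.03,0],[0,0,0.03,0],[0,0,0.025,0],[0,0,0.015,0],[0,0,0.006,0]]]' 0.07 20
python3 - <<'E'
from h import *
to(.3784,-.3117,.062,-.97)
E
```

```text
time_s: 10.75
ee_pos: [0.376, -0.3094, 0.0537]
eef_rot: [3.141, 0.012, -0.973]
force: [0.5, -0.1, -0.1]
grip_width: 0.0701
t 10.75 pos [ 0.376  -0.3094  0.0537] yaw -0.973 F [ 0.5 -0.1 -0.1] w 0.0701 
 tool shift [ 0.0031 -0.0007 -0.0083] turn -0.003 q6 0.21
```

```bash
python3 -m handwheel '[[[0.003,-0.0007,-0.007,0],[0,0,-0.001,0]]]' 0.07 20
python3 -m handwheel '[[[0,0,0,0],[0,0,0,0],[0,0,0,0],[0,0,0,0],[0,0,0,0]]]' 0.02 20
python3 -m handwheel '[[[0,0,-0.02,0],[0,0,-0.03,0],[0,0,-0.03,0],[0,0,-0.01,0],[0,0,0,0]]]'
python3 - <<'E'
from h import *
to(.583,-.045,.15,0)
E
```

```text
time_s: 10.95
ee_pos: [0.3779, -0.3111, 0.0608]
eef_rot: [3.141, 0.015, -0.972]
force: [0.6, -0.3, 0.2]
grip_width: 0.07
time_s: 11.45
ee_pos: [0.3788, -0.3119, 0.0634]
eef_rot: [3.142, 0.011, -0.972]
force: [0.3, -1.0, -1.1]
grip_width: 0.0359
time_s: 11.95
ee_pos: [0.3786, -0.312, 0.1548]
eef_rot: [3.141, 0.014, -0.972]
force: [-0.2, 0.1, -0.7]
grip_width: 0.0362
t 11.95 pos [ 0.3786 -0.312   0.1548] yaw -0.972 F [-0.2  0.1 -0.7] w 0.0362 
 tool shift [-0.1054 -0.3193  0.006 ] turn -0.972 q6 0.21
```

```bash
python3 -m handwheel '[[[-0.0129,-0.0375,0,0],[-0.0129,-0.0375,0,0],[-0.0129,-0.0375,0,0],[-0.0129,-0.0375,0,0],[-0.0129,-0.0375,0,0],[-0.0129,-0.0375,0,0],[-0.0129,-0.0375,0,0],[0,0,0,0]]]'
python3 - <<'E'
from h import *
to(.583,-.045,.155)
im,m=snap('wrist','w7.png')
for P in [(.585,.063,.07),(.583,-.045,.07),(.585,.063,.01),(.583,-.045,.01)]: print(P,np.round(proj(m,P)))
s=im[0:300]; cv2.imwrite('pics/w7c.png',cv2.convertScaleAbs(cv2.resize(s[:,:,::-1],(800,429)),alpha=1.4))
E
```

```text
time_s: 12.75
ee_pos: [0.5469, -0.0803, 0.1424]
eef_rot: [3.133, 0.025, -0.977]
force: [-0.2, 0.5, -1.6]
grip_width: 0.0361
t 12.75 pos [ 0.5469 -0.0803  0.1424] yaw -0.977 F [-0.2  0.5 -1.6] w 0.0361 
 tool shift [-0.0094 -0.0495 -0.0128] turn 0 q6 0.75
(0.585, 0.063, 0.07) [147.  73.]
(0.583, -0.045, 0.07) [269. 159.]
(0.585, 0.063, 0.01) [176.  85.]
(0.583, -0.045, 0.01) [273. 153.]
```

View pics/w7c.png

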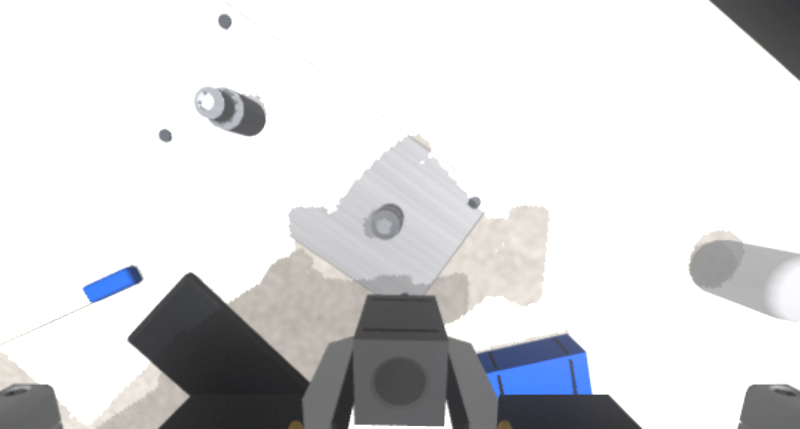

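The pin tops are at full-image (146.3,71.4) left and (268.1,157.5) right, and the held bore is at (280,266.7). These match the predictions to about 1.5 px. The left pin's shoulder looks wider, so I'll try bushing_a on the right pin first.

```bash
python3 - <<'E'
from h import *
m=imaging.camera_model('wrist'); o=ctrl.get_obs()
pl=plane(m,146.3,71.4,.07); pr=plane(m,268.1,157.5,.07); b=plane(m,280,266.7,.149)
print(pl,pr,np.linalg.norm(pl-pr),b,b-o['ee_pos'])
c=pr+(pl-pr)/2; to(pr[0],pr[1],.15)
E
```

```text
[0.58476577 0.06229752 0.07      ] [ 0.58248898 -0.0448758   0.07      ] 0.10719749809881614 [ 0.54539991 -0.0831254   0.149     ] [-0.00035957 -0.0013362   0.00692993]
t 12.8 pos [ 0.5458 -0.0818  0.1421] yaw -0.978 F [-0.2  0.3 -2. ] w 0.036 
 tool shift [-0.0103 -0.051  -0.0082] turn 0 q6 0.75
```

```bash
python3 -m handwheel '[[[-0.004,-0.018,-0.006,0],[-0.004,-0.018,-0.002,0],[-0.0025,-0.012,0,0],[0,0,0,0],[0,0,0,0]]]'
python3 - <<'E'
from h import *
to(.583,-.045,.14)
E
```

```text
time_s: 13.3
ee_pos: [0.5774, -0.0488, 0.1442]
eef_rot: [3.125, 0.031, -0.981]
force: [0.5, -1.3, -1.5]
grip_width: 0.036
t 13.3 pos [ 0.5774 -0.0488  0.1442] yaw -0.981 F [ 0.5 -1.3 -1.5] w 0.036 
 tool shift [ 0.0001 -0.0068  0.0041] turn 0 q6 0.82
```

```bash
python3 - <<'E'
from h import *
o=ctrl.get_obs(); Rm=R.from_euler('xyz',o['eef_rot']).as_matrix(); print(Rm[:,2], o['ee_pos']+Rm[:,2]*.0634)
E
python3 -m handwheel '[[[0,-0.0035,0,0],[0,-0.003,0,0],[0,0,0,0],[0,0,0,0]]]'
python3 - <<'E'
from h import *
o=ctrl.get_obs(); Rm=R.from_euler('xyz',o['eef_rot']).as_matrix(); print(Rm[:,2], o['ee_pos']+Rm[:,2]*.0634)
to(.583,-.045,.14)
E
```

```text
[-0.03093054  0.01652849 -0.99938487] [ 0.57544619 -0.04771898  0.08080885]
time_s: 13.7
ee_pos: [0.5821, -0.0468, 0.1436]
eef_rot: [3.124, 0.031, -0.983]
force: [-0.3, -0.2, -0.7]
grip_width: 0.0365
[-0.03169095  0.01648098 -0.99936183] [ 0.58009549 -0.04572731  0.08028693]
t 13.7 pos [ 0.5821 -0.0468  0.1436] yaw -0.983 F [-0.3 -0.2 -0.7] w 0.0365 
 tool shift [-0.0009 -0.0018  0.0036] turn 0 q6 0.83
```

```bash
python3 -m handwheel '[[[0.0003,-0.003,0,0],[0.0001,-0.0001,0.004,0],[0.0001,-0.0001,0.004,0],[0.0001,-0.0001,0.004,0],[0.0001,-0.0001,0.004,0],[0,0,0,0]]]'
python3 - <<'E'
from h import *
o=ctrl.get_obs(); print(o['moment'])
to(.5848,-.0454,.11)
E
```

```text
time_s: 14.3
ee_pos: [0.5854, -0.0449, 0.1264]
eef_rot: [3.126, 0.031, -0.983]
force: [1.6, 2.9, -3.1]
grip_width: 0.0361
[ 0.34482138 -0.4751181  -0.06840566]
t 14.3 pos [ 0.5854 -0.0449  0.1264] yaw -0.983 F [ 1.6  2.9 -3.1] w 0.0361 
 tool shift [0.0006 0.0005 0.0164] turn 0 q6 0.83
```

```bash
python3 -m handwheel '[[[0.0001,-0.0001,0.004,0],[0.0001,-0.0001,0.004,0],[0.0001,-0.0001,0.004,0],[0.0001,-0.0001,0.004,0],[0.0001,-0.0001,0.004,0]]]'
python3 - <<'E'
from h import *
to(.5848,-.0454,.0725)
E
```

```text
time_s: 14.8
ee_pos: [0.5862, -0.0444, 0.106]
eef_rot: [3.128, 0.03, -0.983]
force: [0.1, 3.0, 1.2]
grip_width: 0.0359
t 14.8 pos [ 0.5862 -0.0444  0.106 ] yaw -0.983 F [0.1 3.  1.2] w 0.0359 
 tool shift [0.001  0.0013 0.0335] turn 0 q6 0.83
```

```bash
python3 -m handwheel '[[[0.0001,-0.0001,0.004,0],[0.0001,-0.0001,0.004,0],[0.0001,-0.0001,0.004,0],[0.0001,-0.0001,0.004,0],[0.0001,-0.0001,0.004,0]]]'
python3 - <<'E'
from h import *
to(.5848,-.0454,.0725)
E
```

```text
time_s: 15.3
ee_pos: [0.5861, -0.0439, 0.0838]
eef_rot: [3.128, 0.031, -0.982]
force: [0.8, 2.3, 0.8]
grip_width: 0.0358
t 15.3 pos [ 0.5861 -0.0439  0.0838] yaw -0.982 F [0.8 2.3 0.8] w 0.0358 
 tool shift [0.0009 0.0018 0.0113] turn 0 q6 0.83
```

```bash
python3 -m handwheel '[[[0.0001,0,0.004,0],[0.0001,0,0.004,0],[0,0,0.002,0],[0,0,0.001,0],[0,0,0.001,0]]]'
python3 - <<'E'
from h import *
to(.5848,-.0454,.0725)
E
```

```text
time_s: 15.8
ee_pos: [0.5861, -0.0435, 0.0736]
eef_rot: [3.128, 0.03, -0.982]
force: [-5.9, 3.2, 13.9]
grip_width: 0.0363
t 15.8 pos [ 0.5861 -0.0435  0.0736] yaw -0.982 F [-5.9  3.2 13.9] w 0.0363 
 tool shift [0.0009 0.0021 0.0011] turn 0 q6 0.83
```

Home: contact at TCP z 0.0736 (predicted 0.0734), with almost no force on the way down. I'll release it and go to bushing_b.

```bash
python3 -m handwheel '[[[0,0,0,0],[0,0,0,0],[0,0,0,0],[0,0,0,0],[0,0,-0.02,0],[0,0,-0.03,0],[0,0,-0.03,0],[0,0,-0.03,0],[0,0,-0.02,0],[0,0,0,0]]]' 0.07 20
python3 -m handwheel '[[[-0.03,-0.004,0,0],[-0.03,-0.004,0,0],[-0.03,-0.004,0,0],[-0.03,-0.004,0,0],[-0.03,-0.004,0,0],[-0.03,-0.004,0,0],[-0.03,-0.004,0,0],[-0.03,-0.004,0,0],[-0.03,-0.004,0,0],[0,0,0,0]]]'
python3 - <<'E'
from h import *
to(.487,.263,.2)
im,m=snap('wrist','w8.png')
for n,P in dict(b=(.487,.263,.07),roll=(.645,.214,.04)).items(): print(n,np.round(proj(m,P)))
t,mt=snap('top','top1.png')
g=cv2.cvtColor(t,cv2.COLOR_RGB2GRAY); np.set_printoptions(linewidth=250)
print(cv2.resize(cv2.cvtColor(im,cv2.COLOR_RGB2GRAY),(56,42),interpolation=cv2.INTER_AREA)[:34])
E
```

```text
time_s: 16.8
ee_pos: [0.5887, -0.0472, 0.2058]
eef_rot: [3.123, 0.032, -0.983]
force: [-0.1, 0.2, -1.1]
grip_width: 0.0698
time_s: 17.8
ee_pos: [0.4609, 0.2044, 0.2011]
eef_rot: [3.11, 0.037, -0.986]
force: [0.3, -1.0, 0.5]
grip_width: 0.07
t 17.8 pos [0.4609 0.2044 0.2011] yaw -0.986 F [ 0.3 -1.   0.5] w 0.07 
 tool shift [-0.0344 -0.0542  0.0007] turn 0 q6 1.31
b [248. 145.]
roll [385.  30.]
[[174 174 174 ... 174 174 174]
 [174 174 175 ... 175 174 174]
 [174 175 175 ... 175 175 175]
 ...
 [ 40  40  37 ...  33  40  40]
 [ 45  45  42 ...  36  45  45]
 [ 46  46  44 ...  42  47  47]]
```

```bash
python3 - <<'E'
import cv2,numpy as np
g=cv2.imread('pics/w8.png',0)[110:190:2,205:285:2]
for r,row in zip(range(110,190,2),g): print(r,' '.join('%3d'%v for v in row))
E
```

```text
110 179 180 180 180 180 180 179 180 179 180 179 179 180 180 180 179 179 179 179 179 179 180 180 179 179 178 179 176 135 131 131 133 134 133 134 131 132 166 130 126
112 179 180 180 179 180 179 180 180 179 179 180 179 179 179 179 179 180 179 179 179 180 179 180 179 172 140 179 172 130 130 129 133 135 134 135 133 131 133 127 125
114 180 180 180 179 180 180 180 180 179 179 179 179 179 180 179 180 179 179 179 179 179 179 179 174 144 134 168 144 131 130 130 132 133 133 135 134 144 133 128 127
116 180 179 180 180 180 179 180 180 180 180 180 180 180 180 179 179 179 179 179 177 165 163 157 129 132 131 132 133 133 129 130 131 132 133 136 136 137 135 130 128
118 180 179 179 179 180 180 180 180 179 179 180 180 179 179 179 179 179 179 172 131  79  51  53  60  85 129 131 134 135 133 131 132 133 134 134 133 137 136 131 129
120 180 180 179 180 180 179 180 179 179 180 179 179 179 180 179 179 179 165 126 122 118  57  51  52  50 102 128 130 134 134 132 133 132 131 131 131 131 132 131 132
122 179 180 179 180 180 180 180 179 180 180 180 179 180 179 180 179 150 122 122 122 122 101  49  51  52  48 119 127 
[... 4759 characters left out ...]
 129 131 132 131 130 130 131 129 119 128 130
182 177 180 178 175 177 178 180 179 179 174 141 130 131 123 123 129 120 121 128 130 129 128 132 135 133 131 131 131 130 130 132 135 133 130 129 112 110 108 108 108
184 174 177 177 177 179 179 178 178 179 178 134 114 113 112 112 112 112 110 109 113 111 127 130 132 133 131 131 131 130 127 128 130 130 127 125 124 126 133 127 119
186 174 173 173 176 179 179 178 177 176 175 151 113 113 113 112 111 112 140 120 139 121 111 114 114 121 118 112 121 113 106 113 112 107 115 128 117 168 175 171 170
188 178 178 174 173 176 179 178 178 176 176 178 168 130 113 114 110 171 175 171 177 162 108 110 113 112 112 110 112 109 107 109 108 107 112 111 110 109 118 109 167
```

```bash
python3 - <<'E'
from h import *
m=imaging.camera_model('wrist'); o=ctrl.get_obs()
T,L,B,Rr=[plane(m,*p,.07)[:2] for p in [(244,119),(215,139.5),(238,170),(267,148.5)]]
c=(T+L+B+Rr)/4; e=((Rr-T)+(B-L))/2; f=((B-Rr)+(L-T))/2
print(c,np.linalg.norm(e),np.linalg.norm(f),np.arctan2(e[1],e[0]),np.arctan2(f[1],f[0]))
for v in(e,f): to(c[0],c[1],.055,np.arctan2(v[1],v[0]))
E
```

```text
[0.48534809 0.26639059] 0.03477860554360541 0.03429085976558077 -1.9153348700798638 2.759902905567234
t 17.9 pos [0.462  0.2023 0.2011] yaw -0.988 F [-0.2  0.1  0.4] w 0.07 
 tool shift [-0.0353 -0.0594  0.1457] turn 0.927 q6 1.31
t 17.9 pos [0.462  0.2023 0.2011] yaw -0.988 F [-0.2  0.1  0.4] w 0.07 
 tool shift [-0.0353 -0.0594  0.1457] turn -0.606 q6 1.31
```

```bash
python3 -m handwheel '[[[0,0,0,-0.124],[0,0,0,-0.124],[0,0,0,-0.124],[0,0,0,-0.124],[0,0,0,-0.124],[0,0,0,0]]]'
python3 - <<'E'
from h import *
to(.4853,.2664,.055,-.362)
E
```

```text
time_s: 18.5
ee_pos: [0.4644, 0.1958, 0.1973]
eef_rot: [3.134, 0.051, -0.351]
force: [0.2, -0.0, 0.5]
grip_width: 0.0701
t 18.5 pos [0.4644 0.1958 0.1973] yaw -0.351 F [ 0.2 -0.   0.5] w 0.0701 
 tool shift [ 0.0026 -0.0745  0.1418] turn 0.011 q6 0.66
```

The tool has picked up about 0.05 rad of tilt, growing with the fast swings toward +y. I'll test whether a fast swing back undoes it before grasping.

```bash
cat >> h.py <<'E'
def tilt():
    o=ctrl.get_obs(); z=R.from_euler('xyz',o['eef_rot']).as_matrix()[:,2]; print('lean',z[:2].round(4),'q',o['qpos'].round(3),'pos',o['ee_pos'].round(4))
E
python3 -c "from h import *; tilt()"
python3 -m handwheel '[[[0.0155,0.042,0,0],[0.0155,0.042,0,0],[0.0155,0.042,0,0],[0,0,0,0]]]' >/dev/null
python3 -c "from h import *; tilt()"
python3 -m handwheel '[[[-0.006,-0.015,0,0],[-0.006,-0.015,0,0],[-0.006,-0.015,0,0],[-0.006,-0.015,0,0],[-0.006,-0.015,0,0],[-0.006,-0.015,0,0],[0,0,0,0]]]' >/dev/null
python3 -c "from h import *; tilt()"
```

```text
lean [-0.0502  0.0105] q [0.314 0.246 1.655 0.027 1.285 0.656] pos [0.4644 0.1958 0.1973]
lean [-0.0518  0.0098] q [0.033 0.174 1.751 0.012 1.268 0.396] pos [0.4644 0.0548 0.194 ]
lean [-0.0534  0.0101] q [0.23  0.222 1.696 0.023 1.274 0.624] pos [0.4654 0.1522 0.1931]
```

```bash
L='python3 -c "from h import *; tilt()"'
echo up; python3 -m handwheel '[[[0,0,-0.04,0],[0,0,-0.04,0],[0,0,0,0]]]' >/dev/null; eval $L
echo down; python3 -m handwheel '[[[0,0,0.04,0],[0,0,0.04,0],[0,0,0,0]]]' >/dev/null; eval $L
echo in; python3 -m handwheel '[[[-0.0375,0.025,0,0],[-0.0375,0.025,0,0],[0,0,0,0]]]' >/dev/null; eval $L
echo out; python3 -m handwheel '[[[0.0375,-0.025,0,0],[0.0375,-0.025,0,0],[0,0,0,0]]]' >/dev/null; eval $L
```

```text
up
lean [-0.0571  0.0088] q [0.225 0.166 1.571 0.021 1.458 0.63 ] pos [0.4695 0.1502 0.2739]
down
lean [-0.0539  0.0094] q [0.225 0.222 1.699 0.022 1.272 0.634] pos [0.4655 0.1493 0.1921]
in
lean [-0.0579  0.0083] q [0.234 0.011 1.922 0.023 1.263 0.648] pos [0.3745 0.1323 0.1972]
out
lean [-0.0522  0.0095] q [0.219 0.218 1.692 0.022 1.281 0.638] pos [0.4672 0.147  0.1968]
```

```bash
L='python3 -c "from h import *; tilt()"'
echo slow up; python3 -m handwheel '[[[0,0,-0.01,0],[0,0,-0.01,0],[0,0,-0.01,0],[0,0,-0.01,0],[0,0,-0.01,0],[0,0,-0.01,0],[0,0,-0.01,0],[0,0,-0.01,0]]]' >/dev/null; eval $L
echo down; python3 -m handwheel '[[[0,0,0.05,0],[0,0,0.035,0],[0,0,0,0]]]' >/dev/null; eval $L
echo slow in; python3 -m handwheel '[[[-0.01,0.0065,0,0],[-0.01,0.0065,0,0],[-0.01,0.0065,0,0],[-0.01,0.0065,0,0],[-0.01,0.0065,0,0],[-0.01,0.0065,0,0],[-0.01,0.0065,0,0],[-0.01,0.0065,0,0]]]' >/dev/null; eval $L
echo out fast; python3 -m handwheel '[[[0.041,-0.028,0,0],[0.041,-0.028,0,0],[0,0,0,0]]]' >/dev/null; eval $L
```

```text
slow up
lean [-0.0485  0.0102] q [0.215 0.152 1.556 0.02  1.478 0.64 ] pos [0.4705 0.1455 0.2872]
down
lean [-0.0427  0.0115] q [0.219 0.206 1.687 0.021 1.287 0.64 ] pos [0.4678 0.1467 0.2042]
slow in
lean [-0.0356  0.0133] q [ 0.236 -0.034  1.921  0.022  1.286  0.657] pos [0.3697 0.132  0.2158]
out fast
lean [-0.0315  0.0142] q [0.224 0.187 1.683 0.022 1.3   0.644] pos [0.4661 0.149  0.2157]
```

```bash
L='python3 -c "from h import *; tilt()"'
python3 -m handwheel '[[[-0.01,0.0065,0,0],[-0.01,0.0065,0,0],[-0.01,0.0065,0,0],[-0.01,0.0065,0,0],[-0.01,0.0065,0,0],[-0.01,0.0065,0,0],[-0.01,0.0065,0,0],[-0.01,0.0065,0,0]]]' >/dev/null; eval $L
python3 -m handwheel '[[[0.041,-0.028,0,0],[0.041,-0.028,0,0],[0,0,0,0]]]' >/dev/null; eval $L
python3 -m handwheel '[[[-0.01,0.0065,0,0],[-0.01,0.0065,0,0],[-0.01,0.0065,0,0],[-0.01,0.0065,0,0],[-0.01,0.0065,0,0],[-0.01,0.0065,0,0],[-0.01,0.0065,0,0],[-0.01,0.0065,0,0]]]' >/dev/null; eval $L
python3 -m handwheel '[[[0.041,-0.028,0,0],[0.041,-0.028,0,0],[0,0,0,0]]]' ; eval $L
python3 -c "from h import *; to(.4853,.2664,.16,-.362)"
```

```text
lean [-0.0264  0.0156] q [ 0.245 -0.076  1.945  0.022  1.294  0.664] pos [0.3567 0.1323 0.222 ]
lean [-0.0212  0.0169] q [0.231 0.137 1.722 0.022 1.299 0.649] pos [0.449  0.1489 0.2231]
lean [-0.0155  0.0185] q [ 0.257 -0.144  1.993  0.023  1.303  0.673] pos [0.3332 0.1309 0.2273]
time_s: 25.2
ee_pos: [0.4235, 0.1475, 0.2295]
eef_rot: [-3.127, 0.016, -0.42]
force: [-1.1, -0.4, 0.8]
grip_width: 0.0699
lean [-0.0087  0.0203] q [0.241 0.068 1.784 0.023 1.294 0.655] pos [0.4235 0.1475 0.2295]
t 25.2 pos [0.4235 0.1475 0.2295] yaw -0.42 F [-1.1 -0.4  0.8] w 0.0699 
 tool shift [ 0.009  -0.1327  0.0713] turn -0.058 q6 0.66
```

```bash
python3 -m handwheel '[[[0.0015,-0.0147,0.006,-0.006],[0.0015,-0.0147,0.006,-0.006],[0.0015,-0.0147,0.006,-0.006],[0.0015,-0.0147,0.006,-0.006],[0.0015,-0.0147,0.006,-0.006],[0.0015,-0.0147,0.006,-0.006],[0.0015,-0.0147,0.006,-0.006],[0.0015,-0.0147,0.006,-0.006],[0,-0.007,0.006,-0.006],[0,0,0,0]]]' 
python3 -c "
from h import *
tilt(); to(.4853,.2664,.055,-.362)"
```

```text
time_s: 26.2
ee_pos: [0.476, 0.2664, 0.1767]
eef_rot: [-3.124, 0.013, -0.359]
force: [-0.2, 0.1, 0.1]
grip_width: 0.0701
lean [-0.0059  0.021 ] q [0.433 0.331 1.596 0.023 1.212 0.784] pos [0.476  0.2664 0.1767]
t 26.2 pos [0.476  0.2664 0.1767] yaw -0.359 F [-0.2  0.1  0.1] w 0.0701 
 tool shift [ 0.0103 -0.0011  0.1217] turn 0.003 q6 0.78
```

```bash
python3 -m handwheel '[[[0.005,-0.001,0.01,0],[0.005,0,0.02,0],[0,0,0.025,0],[0,0,0.025,0],[0,0,0.02,0],[0,0,0.01,0],[0,0,0.004,0],[0,0,0,0]]]' 
python3 -c "
from h import *
tilt(); to(.4853,.2664,.055,-.362)"
```

```text
time_s: 27.0
ee_pos: [0.4861, 0.2634, 0.058]
eef_rot: [-3.123, 0.011, -0.361]
force: [-0.0, -0.1, 0.4]
grip_width: 0.0702
lean [-0.0033  0.0217] q [0.421 0.496 1.669 0.026 0.97  0.768] pos [0.4861 0.2634 0.058 ]
t 27.0 pos [0.4861 0.2634 0.058 ] yaw -0.361 F [-0.  -0.1  0.4] w 0.0702 
 tool shift [-0.0017 -0.0024  0.0031] turn 0.001 q6 0.77
```

```bash
python3 -m handwheel '[[[-0.0015,-0.0025,0,0],[0,0,0,0],[0,0,0,0],[0,0,0,0],[0,0,0,0],[0,0,0,0],[0,0,0,0]]]' 0.02 20
python3 -m handwheel '[[[0,0,-0.01,0],[0,0,-0.015,0],[0,0,-0.015,0],[0,0,-0.015,0],[0,0,-0.015,0],[0,0,-0.015,0],[0,0,-0.01,0],[0,0,-0.005,0],[0,0,0,0]]]' 
python3 - <<'E'
from h import *
tilt(); to(.585,.0635,.16)
im,m=snap('wrist','w9.png')
o=ctrl.get_obs(); u,v=np.round(proj(m,o['ee_pos']+[0,0,.012])).astype(int); print(u,v)
g=cv2.cvtColor(im,cv2.COLOR_RGB2GRAY)
for r in range(v-40,v+40,2): print(r,' '.join('%3d'%x for x in g[r,u-44:u+44:3]))
E
```

```text
time_s: 27.7
ee_pos: [0.4868, 0.2671, 0.0612]
eef_rot: [-3.119, 0.007, -0.361]
force: [-0.1, 0.7, -0.6]
grip_width: 0.0373
time_s: 28.6
ee_pos: [0.4866, 0.2643, 0.1695]
eef_rot: [-3.118, 0.006, -0.361]
force: [0.5, -0.9, -1.4]
grip_width: 0.0364
lean [0.0022 0.024 ] q [0.422 0.351 1.586 0.023 1.193 0.775] pos [0.4866 0.2643 0.1695]
t 28.6 pos [0.4866 0.2643 0.1695] yaw -0.361 F [ 0.5 -0.9 -1.4] w 0.0364 
 tool shift [0.1631 0.1532 0.0049] turn 0 q6 0.78
279 268
228 115 115 113 113 104  48  45  42  42  42  42  45  44  45  44  44  46  46  45  45  47  48  47  48  50  51 126 145 134 135
230 118 116 115 117  83  48  49  49  49  48  49  49  48  48  47  47  47  48  47  48  49  49  51  49  49  51  61 135 136 135
232 117 119 117 118  76  49  49  48  48  48  48  48  48  47  48  48  48  47  49  48  47  49  49  49  52  52  54 138 136 134
234 115 115 114 113  66  59  59  59  58  59  58  59  59  59  59  60  60  61  59  61  62  61  62  63  63  63  64 137 135 135
236 116 112  93  80  64  62  61  62  62  61  61  61  61  61  61  61  61  60  61  62  62  62  62  62  62  62  63  87 104 134
238  90  76  7
[... 3625 characters left out ...]
 118 185 184 185 185 185 185 186 185 186 187 187 187 188 188 188 188 120  33  33
298  28  28  26 138 137 137 138 130 134 136 175 188 187 187 187 187 188 187 187 188 188 188 187 188 187 187 187 188  33  32
300  30  29  30 140 139 135 138 138 136 174 188 188 188 187 188 187 188 188 188 187 188 187 188 188 188 188 187 188  34  32
302  31  29  31 138 139 136 138 142 140 187 187 188 188 188 187 188 188 188 188 188 188 188 188 187 188 188 188 188  33  33
304  30  29  50 136 135 133 133 138 175 188 188 187 188 188 188 187 187 188 187 188 188 188 188 188 188 188 187 187  46  30
306  30  30  94 137 134 134 134 138 188 188 187 188 187 187 188 188 188 187 187 187 187 187 188 187 188 188 187 188  59  32
```

```bash
python3 - <<'E'
from h import *
m=imaging.camera_model('wrist'); o=ctrl.get_obs(); b=plane(m,280,263,.1785); print((b-o['ee_pos']).round(4))
E
python3 -m handwheel '[[[0.01,0.01,0,0],[0.015,0.014,0,0],[0.015,0.014,0,0],[0.015,0.014,0,0],[0.015,0.014,0,0],[0.015,0.014,0,0],[0.015,0.014,0,0],[0.015,0.014,0,0],[0.012,0.012,0,0],[0,0,0,0]]]'
python3 -c "
from h import *
tilt(); to(.585,.0635,.15)"
```

```text
[0.0009 0.0017 0.0095]
time_s: 29.65
ee_pos: [0.5649, 0.0924, 0.1572]
eef_rot: [-3.126, 0.017, -0.362]
force: [0.3, 0.1, -0.7]
grip_width: 0.0368
lean [-0.0101  0.0202] q [0.089 0.415 1.528 0.023 1.207 0.443] pos [0.5649 0.0924 0.1572]
t 29.65 pos [0.5649 0.0924 0.1572] yaw -0.362 F [ 0.3  0.1 -0.7] w 0.0368 
 tool shift [0.0292 0.02   0.0064] turn 0 q6 0.44
```

```bash
python3 -m handwheel '[[[0.008,0.006,0,0],[0.009,0.006,0,0],[0.007,0.005,0,0],[0.002,0.002,0,0],[0,0,0,0]]]'
python3 -c "
from h import *
tilt(); to(.585,.063,.11)"
```

```text
time_s: 30.15
ee_pos: [0.5833, 0.063, 0.1551]
eef_rot: [-3.127, 0.019, -0.362]
force: [-0.2, -0.2, -0.4]
grip_width: 0.0365
lean [-0.0123  0.0202] q [0.036 0.449 1.484 0.022 1.22  0.391] pos [0.5833 0.063  0.1551]
t 30.15 pos [0.5833 0.063  0.1551] yaw -0.362 F [-0.2 -0.2 -0.4] w 0.0365 
 tool shift [0.0024 0.0001 0.045 ] turn 0 q6 0.39
```

```bash
python3 -m handwheel '[[[0.0016,0.0001,0.006,0],[0.0001,0.0001,0.006,0],[0.0001,0.0001,0.006,0],[0.0001,0.0001,0.006,0],[0.0001,0.0001,0.006,0],[0.0001,0.0001,0.004,0],[0,0,0,0]]]'
python3 -c "
from h import *
tilt(); to(.585,.063,.11)"
```

```text
time_s: 30.85
ee_pos: [0.5844, 0.0637, 0.1176]
eef_rot: [-3.127, 0.019, -0.36]
force: [1.2, -0.3, -1.3]
grip_width: 0.0368
lean [-0.0122  0.0204] q [0.037 0.493 1.513 0.023 1.147 0.388] pos [0.5844 0.0637 0.1176]
t 30.85 pos [0.5844 0.0637 0.1176] yaw -0.36 F [ 1.2 -0.3 -1.3] w 0.0368 
 tool shift [0.0009 0.0005 0.0076] turn 0 q6 0.39
```

Over the pilot with no contact, so I'll go down gently through the shoulder.

```bash
python3 -m handwheel '[[[0,0,0.003,0],[0,0,0.003,0],[0,0,0.003,0],[0,0,0.003,0],[0,0,0.002,0]]]'
python3 -c "
from h import *
to(.585,.063,.071); print(ctrl.get_obs()['moment'].round(2))"
```

```text
time_s: 31.35
ee_pos: [0.5854, 0.0642, 0.1043]
eef_rot: [-3.125, 0.015, -0.36]
force: [1.2, 1.2, 0.3]
grip_width: 0.036
t 31.35 pos [0.5854 0.0642 0.1043] yaw -0.36 F [1.2 1.2 0.3] w 0.036 
 tool shift [0.0005 0.0018 0.0333] turn 0 q6 0.39
[ 0.16 -0.43 -0.04]
```

```bash
python3 -m handwheel '[[[0.0001,0,0.005,0],[0.0001,0,0.005,0],[0.0001,0,0.005,0],[0.0001,0,0.005,0],[0.0001,0,0.003,0]]]'
python3 -m handwheel '[[[0,0,0.004,0],[0,0,0.002,0],[0,0,0.002,0],[0,0,0.001,0]]]'
python3 -c "
from h import *
to(.585,.063,.071); print(ctrl.get_obs()['moment'].round(2))"
```

```text
time_s: 31.85
ee_pos: [0.5854, 0.0645, 0.0788]
eef_rot: [-3.125, 0.016, -0.36]
force: [2.2, 0.6, 0.7]
grip_width: 0.0359
time_s: 32.25
ee_pos: [0.5854, 0.0648, 0.0697]
eef_rot: [-3.125, 0.016, -0.36]
force: [-9.0, 1.5, 20.4]
grip_width: 0.0362
t 32.25 pos [0.5854 0.0648 0.0697] yaw -0.36 F [-9.   1.5 20.4] w 0.0362 
 tool shift [ 0.0003  0.0018 -0.0013] turn 0 q6 0.39
[0.37 1.67 0.01]
```

Bushing_b is home too: 20 N at TCP z 0.0697, against about 0.070 expected. I'll release, back off and check.

```bash
python3 -m handwheel '[[[0,0,-0.001,0],[0,0,0,0],[0,0,0,0],[0,0,0,0],[0,0,-0.015,0],[0,0,-0.03,0],[0,0,-0.03,0],[0,0,-0.03,0],[0,0,-0.02,0],[0,0,0,0]]]' 0.07 20
python3 -m handwheel '[[[-0.03,0.02,0,0],[-0.035,0.025,0,0],[-0.035,0.025,0,0],[-0.035,0.025,0,0],[-0.03,0.02,0,0],[-0.01,0,0,0],[0,0,0,0]]]'
python3 - <<'E'
from h import *
im,m=snap('wrist','w10.png'); t,mt=snap('top','top2.png'); s,ms=snap('scene','scene2.png')
# moved regions in the fixed views
for n,a,b in [('top0','top2',0),('scene0','scene2',0)]and[('top0','top2','t'),('scene0','scene2','s')]:
    d=cv2.absdiff(cv2.imread(f'pics/{a}.png',0),cv2.imread(f'pics/{n}.png' if 0 else f'pics/{b and (b=="t" and "top0" or "scene0")}.png',0)) if 0 else cv2.absdiff(cv2.imread(f'pics/{n}.png',0),cv2.imread(f'pics/{a}.png',0))
    k=cv2.morphologyEx((d>25).astype('uint8'),cv2.MORPH_OPEN,np.ones((2,2),np.uint8))
    _,_,st,_=cv2.connectedComponentsWithStats(k); print(n,[tuple(map(int,x)) for x in st[1:] if x[4]>15])
# expected pixels of bushing top corners when home vs stuck, in scene view
for nm,(x,y) in dict(R=(.584,-.0445),L=(.5855,.065)).items():
    for z in (.08,.12): print(nm,z,'top',np.round(proj(mt,(x,y,z))),'scene',np.round(proj(ms,(x,y,z))),'wrist',np.round(proj(m,(x,y,z))))
tilt()
E
```

```text
time_s: 33.25
ee_pos: [0.5857, 0.0618, 0.2047]
eef_rot: [-3.126, 0.017, -0.36]
force: [-0.4, 0.4, 0.7]
grip_width: 0.07
time_s: 33.95
ee_pos: [0.3722, 0.0147, 0.2024]
eef_rot: [-3.127, 0.02, -0.36]
force: [0.3, -0.6, 0.6]
grip_width: 0.0702
top0 [(238, 175, 19, 23, 240), (280, 177, 20, 23, 239), (155, 213, 25, 21, 339), (256, 214, 43, 29, 710), (202, 228, 95, 123, 6326), (356, 231, 30, 30, 477), (247, 250, 36, 15, 307), (287, 286, 215, 134, 13639), (220, 334, 59, 51, 1480), (428, 344, 132, 76, 4904), (197, 353, 5, 8, 26), (215, 353, 5, 7, 18), (145, 364, 77, 56, 2018), (290, 380, 5, 4, 16), (296, 387, 7, 3, 16), (205, 394, 8, 8, 42), (288, 399, 23, 21, 283), (218, 412, 5, 8, 18), (221, 414, 12, 6, 54)]
scene0 [(88, 0, 24, 24, 317), (152, 0, 10, 7, 46), (166, 0, 52, 43, 1348), (195, 0, 84, 197, 5349), (36, 2, 65, 68, 1947), (143, 16, 7, 4, 16), (99, 27, 26, 15, 72), (32, 59, 36, 27, 367), (139, 69, 18, 15, 121), (23, 77, 18, 16, 157), (134, 85, 19, 23, 280), (0, 89, 17, 19, 84), (18, 90, 18, 13, 85), (45, 95, 15, 23, 82), (14, 104, 28, 33, 196), (0, 114, 4, 6, 19), (0, 135, 5, 7, 23), (186, 137, 6, 6, 28), (170, 139, 14, 6, 53), (0, 140, 67, 80, 2745), (59, 145, 167, 126, 6319), (322, 149, 17, 25, 337), (250, 203, 23, 14, 185), (295, 202, 18, 26, 294), (266, 222, 18, 26, 307), (172, 236, 29, 21, 451)]
R 0.08 top [290. 184.] scene [273. 226.] wrist [512. 190.]
R 0.12 top [290. 180.] scene [273. 219.] wrist [546. 199.]
L 0.08 top [246. 182.] scene [302. 206.] wrist [490.  74.]
L 0.12 top [245. 178.] scene [303. 199.] wrist [524.  65.]
lean [-0.014   0.0205] q [-0.072 -0.074  1.992  0.021  1.24   0.281] pos [0.3736 0.0147 0.2022]
```

```bash
python3 - <<'E'
import cv2,numpy as np
for n in ['top0','top2','scene0','scene2']:
    h=cv2.cvtColor(cv2.imread(f'pics/{n}.png'),cv2.COLOR_BGR2HSV); k=cv2.inRange(h,(105,120,40),(130,255,255))
    _,_,st,c=cv2.connectedComponentsWithStats(k); print(n,[(c[i].round(1).tolist(),int(st[i][4])) for i in range(1,len(st)) if st[i][4]>40])
E
python3 -c "
import cv2;a=cv2.imread('pics/top2.png',0)
for r in range(174,204,2): print(r,' '.join('%3d'%x for x in a[r,234:304:2]))"
```

```text
top0 [([342.2, 202.6], 333), ([441.9, 261.9], 202), ([233.8, 243.9], 49), ([396.3, 286.7], 395)]
top2 [([342.2, 202.6], 336), ([442.1, 262.7], 208), ([396.4, 286.8], 394)]
scene0 [([32.2, 42.7], 57), ([11.9, 76.4], 251), ([145.7, 229.9], 251), ([226.3, 254.5], 278), ([99.4, 339.6], 210)]
scene2 [([147.1, 8.2], 121), ([78.0, 40.1], 893), ([12.6, 76.2], 265), ([145.7, 229.8], 244), ([226.3, 254.5], 276), ([98.7, 340.2], 204)]
174  88 114 117 112  85  91 103 111 116 118 116 118 117 117 117 118 117 117 118 116 117 118 115 114 120 116 117 117 105 111 117 116 116 116 107
176 115 115 116  99  73  68  66  81 100 108 116 115 116 116 117 116 115 117 119 119 120 117 116 117 114 117 112  97  81  90 114 116 117 115  95
178 115 117 109  81  54  43  34  53  70  77  91 114 116 117 116 117 117 118 117 117 113 117 117 118 113 100  80  74  75  77 106 116 117 118 113
180 118 118 102  62  33  49  61  47  55  68  61 111 118 115 116 117 116 119 117 116 117 115 116 106  89  73  64  46  49  65  86 114 115 118 117
182 118 113  89  59  44  76  96  69  59  63  41  97 116 118 114 119 118 118 116 117 117 114 114 
[... 787 characters left out ...]
 103  81  61  41  28  79 114 118 114 116 118 117 117 117 115 118 117 120 111 107  94  49  26  28  28  47  78 105 118 117 119
196 119 116 109 107 107 107 102  94  77 104 115 118 115 115 116 116 115 116 116 116 114 116 112 109 107  83  31  36  73 102 111 118 118 117 116
198 118 116 114 112 111 111 110 109 111 119 116 118 115 116 117 116 116 118 118 116 118 118 119 113 106 106  83  91 109 115 114 115 116 115 117
200 117 117 117 118 112 115 115 115 115 116 117 117 117 116 118 117 114 117 120 118 114 117 116 115 112 109 112 114 116 119 117 118 115 117 117
202 113 115 116 116 116 116 118 115 115 114 119 115 115 116 118 114 116 118 114 116 118 118 117 115 115 112 114 116 117 117 116 116 115 114 110
```

```bash
python3 -c "
from station import ctrl
print(ctrl.hand_in())"
```

```text
the job is handed in; nothing more can be done
None
```

Both bushings are fully home, `bushing_a` on the right pin and `bushing_b` on the left, and the job was handed in at about 34 s. No verdict was reported.

**What I did**
- **Standing `bushing_a` up:** The first lift, at 4 N, kept it level, so I put it back down. I then gripped only its top corner at one end with 3 N, so it swung down as I lifted. I squared it up on the bare table and let go.
- **Fitting `bushing_a`:** I took it again and it slid past the shoulder of the right pin with about 3 N or less. It bottomed out at TCP z 0.0736, where 0.0734 was expected. So the right pin is the thin one, and I didn't need to try `bushing_a` on the left.
- **Fitting `bushing_b`:** It slid down the left pin the same way and bottomed out at 0.0697, where about 0.070 was expected.

**Last checks**
- **Position:** The fixed-camera pictures show both bushings at the fully-home height, with the gripper clear and holding nothing.
- **Other things:** Both blue look-alikes are within 0.2 px of where they started. The marker's blue cap and part of the phone area could not be compared because the arm or its shadow covered them in the last top picture.
- **Forces:** The highest wrist force I saw in the readings after each move was about 22 N.

**What went wrong on the way:** The tool picked up about 3° of tilt from fast moves. I worked most of it out before grasping `bushing_b`, but `bushing_a` was inserted with about 2° of tilt.

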